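# Tip the counted spare servos into the kit box

## Robot

A 6-joint arm with a two-finger parallel gripper is mounted at the origin on the work surface. World frame = base frame: x ahead of the robot, y to its left, z up, the work surface at z = 0. Lengths are in m, angles in rad, forces in N, time in s.
With the tool pointing down it reaches from about 0.3 to 0.75 m from the base axis. Payload 8.5 kg.
Tool frame: the origin (TCP) lies between the finger pads; the fingertips stand 8 mm ahead of it and the grasp point (between the pads) lies 11 mm behind it (manip.tips_ahead is the distance from the TCP to the fingertips, in m); z points along the fingers, y is the line along which they close (so a half turn about z gives the same grasp; the last joint's range is limited). The gripper opens to 85 mm and grips with 20 to 120 N. Pads are 22 mm wide; open, the fingers measure 114 mm over their backs; the gripper's body (76 mm by 85 mm) begins 54 mm behind the grasp point. The pads swing forward as they close: fully open they stand 13 mm farther back than shut.
Start: joints at [-1.444, 0.381, 1.297, -0, 1.464, -0.215], TCP at [0.184, -0.518, 0.203] pointing down, gripper open.
Joint ranges: [-3.11, 3.11], [-0.89, 2.33], [0.22, 2.48], [-1.42, 4.56], [0.17, 2.85], [-2.88, 2.88]. Speed limits (rad/s): [2.39, 2.39, 3.14, 3.14, 3.14, 3.14].

## Interface

Orientations are given as a rotation vector (axis times angle).
In Python, from rig import manip gives the robot as it stands.
- The arm moves only by the tool step_arm, never from a script. Its argument "series" is a list that holds one entry, the list of rows, each a list of 7 numbers: the turn, a rotation vector about the tool's x, y, z in rad, then the shift along the tool's x, y, z in mm, then the finger opening in mm, from 0 to 85.4. A call has 1 to 12 rows; each row is the pose to reach, as a shift and turn from the pose commanded when the call began, along the tool's axes at that moment; what a row does not reach only later rows make up. A row lasts 1/12 s, in which the tool goes at most 41.7 mm and 7.16 degrees, less where a joint would pass 70% of its speed; a pose out of reach is approached as far as the arm can. A call with a gripper value outside its range is refused whole. The fingers move at their own pace and stop on an object; "squeeze" is the grip in N (left out, the last holds). Time passes only in rows, so rows that repeat a pose let the fingers close. It gives the time, the measured TCP pose, the force, the opening and the grip force at its end, in the units of the state.
- manip.state(): the state, without advancing time (a new reading comes with each control period).
- manip.get_image(name): name is "side" or "top" or "wrist"; returns a dict with "frame" (480x640x3 uint8, red, green, blue), "vertical_fov" (degrees; the focal length in pixels is half the picture's height over the tangent of half this angle, whatever the lens; pixels are square), "cx", "cy" (the principal point, pixels), "rvec" (rotation vector, rad) and "tvec" (3), from world to camera coordinates, as OpenCV has them; the wrist camera has in their place "mount" (4x4, takes a point from camera to tool coordinates, whose origin is the TCP and whose axes are the flange's). Camera axes: x right, y down, z forward; pixel columns grow to the right and rows downward; lengths in m; the calibration is good to about 2 mm. A picture is of the moment at which its call begins: read the wrist's pose just before it. There is no depth.
- manip.job_done(): hands the job in; it is judged then, once.
The state is a dict: "time_s": time; "qpos": joint angles; "joint_velocities": joint speeds; "joint_torque": joint torques, N m; "ee_pos": TCP position; "tool_rot": TCP orientation; "ft_force": force on the tool from outside, world axes, zero at the start; "ft_torque": the same for the moment, N m; "opening": opening from 0.0 (shut) to 1.0 (fully open); "finger_force": force on a finger pad.
Only numpy, scipy, OpenCV 4.12 (cv2) and the standard library are available. Lean on these libraries where they do the work, as an engineer would, in place of code of your own. Each camera call takes 0.05 s, during which the arm holds its last target. There are 200 camera calls.

## Task

Pack the spare servos for the robot's next match: set every servo on the table in the level tipping tray, and push the kit box along its rail until it stands fully under the spout. Only then lift the tray's bar to tip the tray to about 50 degrees (never past 60), hold it there for a second so that all servos slide down the spout into the box, and lower the tray level again with the box still there. Finally pull the box, with all the servos in it, all the way back out along the rail; leave everything else on the table where it is.

Things in the scene. Friction and masses are not known exactly. Their poses are not given: they have to be found in the camera images.
- servo0: spare servo, a plain black plastic block with a round aluminium disc on both broad faces, 46 x 30 x 24 mm (along its own x, y, z), 70 g; origin at the middle of the body. It starts lying flat, 24 mm high. There are 2 to 4 of them; None from the start means this one is absent
- servo1: spare servo, a plain black plastic block with a round aluminium disc on both broad faces, 46 x 30 x 24 mm (along its own x, y, z), 70 g; origin at the middle of the body. It starts lying flat, 24 mm high. There are 2 to 4 of them; None from the start means this one is absent
- servo2: spare servo, a plain black plastic block with a round aluminium disc on both broad faces, 46 x 30 x 24 mm (along its own x, y, z), 70 g; origin at the middle of the body. It starts lying flat, 24 mm high. There are 2 to 4 of them; None from the start means this one is absent
- servo3: spare servo, a plain black plastic block with a round aluminium disc on both broad faces, 46 x 30 x 24 mm (along its own x, y, z), 70 g; origin at the middle of the body. It starts lying flat, 24 mm high. There are 2 to 4 of them; None from the start means this one is absent
- spout (a point): centre of the lower mouth of the fixed aluminium spout, 100 mm above the table. z up; x and y are the station's axes (it may stand turned a little). Duct about 132 (x) by 95 (y) mm inside; walls reach 210 mm above the table and stand 70 mm either side along x, up to 80 mm towards +y, columns 95 mm towards +x. The tray lies on its -y side; the rail runs from under it to +y
- carriage (a joint): slide of the white kit box on its rail, m: 0 = at the home end stop, clear of the spout; 0.15 = at the other end stop, centred under the spout (a growing value moves it along the station's -y). Starts 0 to 40 mm from home, stays where it is left, moves with about 2 N
- box_in (a point): centre of the inner floor of the kit box, 16 mm above the table, moving with it; axes as the station. The open white box is 148 (x) x 124 (y) mm outside, walls 4 mm, inside 74 mm deep, rim 90 mm above the table
- box_post (a point): centre of the top of the upright round black post (18 mm thick, 65 mm tall, top 89 mm above the table) for pushing and pulling the box; it stands on a bar that comes out of the box 140 mm from its middle towards the robot (station -x)
- tray (a joint): tilt of the steel tipping tray, rad: 0 = level on its rest, grows as its bar is lifted, stop at 1.2. Falls back slowly (damped) when let go; about 5 N lifts it
- tray_in (a point): centre of the tray's floor (upper side), 145 mm above the table when level. Axes turn with the tray: x along the hinge, -y towards the bar, z off the floor. Inside 118 mm (x) by 170 mm (y), walls 28 mm high on three sides; the +y end over the spout is an open lip with no wall, so set servos well back from it
- tray_bar (a point): middle of the round black bar (12 mm thick, 100 mm long along the hinge direction) by which the tray is lifted; 43 mm outside the tray's closed end wall, 153 mm above the table when level. The bar can turn between the finger pads, so the hand may stay pointing down while the tray tilts
- tray_hinge (a point): point on the hinge axis at the tray's lip, 145 mm above the table; the bar is 215 mm from it along the tray's -y and 8 mm along the tray's z
- tape: roll of blue tape, 68 mm wide, 18 mm high, origin under its centre; a bystander
- driver: orange screwdriver, 170 mm long, lying along its x; a bystander
- mug: white mug, 76 mm wide, 90 mm tall, origin under its centre; a bystander
- battery: grey battery pack with a yellow band, 75 x 35 x 25 mm, origin under its centre; not a servo, a bystander
- legshell: black U-shaped robot leg shell, 130 x 50 x 46 mm, origin under its centre; a bystander
- board: green circuit board 85 x 55 mm, origin under its centre; a bystander
Not all that is in view belongs to the job. Leave any pink look-alike of the servo3 alone.

How it is judged:
On the way, in this order (a step that is already met when the one before it is completed fails the run):
1. all servos lie in the level tray and the box stands fully under the spout (x of servo0 in the frame of tray_in between -0.062 and 0.062 m and y of servo0 in the frame of tray_in between -0.088 and 0.088 m and z of servo0 in the frame of tray_in between 0 and 0.06 m and x of servo1 in the frame of tray_in between -0.062 and 0.062 m and y of servo1 in the frame of tray_in between -0.088 and 0.088 m and z of servo1 in the frame of tray_in between 0 and 0.06 m and x of servo2 in the frame of tray_in between -0.062 and 0.062 m and y of servo2 in the frame of tray_in between -0.088 and 0.088 m and z of servo2 in the frame of tray_in between 0 and 0.06 m and x of servo3 in the frame of tray_in between -0.062 and 0.062 m and y of servo3 in the frame of tray_in between -0.088 and 0.088 m and z of servo3 in the frame of tray_in between 0 and 0.06 m and value of joint carriage above 0.142 m and value of joint tray below 0.05 rad), for 0.2 s.
2. the tray is tipped to 50 degrees (within 7) with the box under the spout, and held there (0.8 s) (value of joint tray between 0.75 and 0.995 rad and value of joint carriage above 0.142 m), for 0.8 s.
3. all servos are in the box and the tray is level again, the box still under the spout (x of servo0 in the frame of box_in between -0.072 and 0.072 m and y of servo0 in the frame of box_in between -0.06 and 0.06 m and z of servo0 in the frame of box_in between 0 and 0.078 m and x of servo1 in the frame of box_in between -0.072 and 0.072 m and y of servo1 in the frame of box_in between -0.06 and 0.06 m and z of servo1 in the frame of box_in between 0 and 0.078 m and x of servo2 in the frame of box_in between -0.072 and 0.072 m and y of servo2 in the frame of box_in between -0.06 and 0.06 m and z of servo2 in the frame of box_in between 0 and 0.078 m and x of servo3 in the frame of box_in between -0.072 and 0.072 m and y of servo3 in the frame of box_in between -0.06 and 0.06 m and z of servo3 in the frame of box_in between 0 and 0.078 m and value of joint carriage above 0.142 m and value of joint tray below 0.05 rad), for 0.2 s.
At the end, for the whole second after the job is handed in: all servos lie in the kit box at rest, below its rim; the tray is level (within 3 degrees); the box is back at the home end of its rail (within 12 mm) (x of servo0 in the frame of box_in between -0.072 and 0.072 m and y of servo0 in the frame of box_in between -0.06 and 0.06 m and z of servo0 in the frame of box_in between 0 and 0.078 m and x of servo1 in the frame of box_in between -0.072 and 0.072 m and y of servo1 in the frame of box_in between -0.06 and 0.06 m and z of servo1 in the frame of box_in between 0 and 0.078 m and x of servo2 in the frame of box_in between -0.072 and 0.072 m and y of servo2 in the frame of box_in between -0.06 and 0.06 m and z of servo2 in the frame of box_in between 0 and 0.078 m and x of servo3 in the frame of box_in between -0.072 and 0.072 m and y of servo3 in the frame of box_in between -0.06 and 0.06 m and z of servo3 in the frame of box_in between 0 and 0.078 m and value of joint tray below 0.05 rad and value of joint carriage below 0.012 m and linear speed of each of servo0, servo1, servo2, servo3 below 0.03 m/s); the robot touches nothing.
It fails at once if the tray is tipped (over 17 degrees) while the box is not fully under the spout (value of joint tray above 0.3 rad and value of joint carriage below 0.135 m).
It fails at once if the tray is tipped past 60 degrees (value of joint tray above 1.05 rad).
It fails at once if a bystander is moved more than 40 mm (distance of any of tape, driver, mug, battery, legshell, board from where it was at the start of the episode above 0.04 m).
Of servo0, servo1, servo2, servo3 only 2 to 4 are there at a start; the rules pass over those that are not, and their reading is None.
At some moment in a run one of servo0, servo1, servo2, servo3 may be knocked a few centimetres aside while the robot is not near it.
Once in a run the grip may slacken for a moment while it holds something.
It also fails if it takes over 210 s, if anything falls off the work surface, if the arm or the gripper's body presses on something with over 40 N, if the wrist force passes 120 N, or if a joint passes its speed limit or range.

## Working session

There is one attempt and no reset: what is moved stays moved. The work goes in short steps, Python scripts to look and compute and a tool call to move; the robot and the scene stay as the last step left them, time stands still between calls to the robot, and variables do not carry over. Pictures are saved under pics/ and viewed, at most 14 in all, crops included, and the job is handed in when it is done.

Besides the shell and the picture viewer there is one more tool, called after ">>>" by a JSON object that holds its "method" and its "body". step_arm: Moves the arm, as the interface text tells. Its arguments: {"type":"object","properties":{"series":{"type":"array"},"squeeze":{"type":"number"}},"required":["series"]}

```bash
mkdir -p pics && cat > h.py <<'E'
import numpy as np, cv2
from rig import manip
from scipy.spatial.transform import Rotation as R
def grab(name, fn=None):
    s=manip.state(); im=manip.get_image(name)
    f=im["frame"]
    if fn: cv2.imwrite("pics/"+fn, cv2.cvtColor(f,cv2.COLOR_RGB2BGR))
    F=f.shape[0]/2/np.tan(np.radians(im["vertical_fov"])/2)
    K=np.array([[F,0,im["cx"]],[0,F,im["cy"]],[0,0,1]])
    if "mount" in im:
        T=np.eye(4);T[:3,:3]=R.from_rotvec(s["tool_rot"]).as_matrix();T[:3,3]=s["ee_pos"]
        C=T@np.array(im["mount"])
    else:
        W=np.eye(4);W[:3,:3]=R.from_rotvec(np.ravel(im["rvec"])).as_matrix();W[:3,3]=np.ravel(im["tvec"])
        C=np.linalg.inv(W)
    return f,K,C
def ray(K,C,px,z):
    px=np.atleast_2d(px).astype(float)
    d=np.c_[px,np.ones(len(px))]@np.linalg.inv(K).T@C[:3,:3].T
    o=C[:3,3]; return o+d*((z-o[2])/d[:,2:3])
def proj(K,C,P):
    P=np.atleast_2d(P); c=(P-C[:3,3])@C[:3,:3]; u=c@K.T; return u[:,:2]/u[:,2:]
E
python3 - <<'E'
from h import *
for n in("top","side","wrist"):
    f,K,C=grab(n,n+"0.png"); np.savez(n+"0.npz",f=f,K=K,C=C); print(n,K[0,0],K[:2,2],C.round(3).tolist())
print(manip.state())
E
```

```text
top 515.4691754066722 [319.61082253 233.97065826] [[0.017, -0.993, 0.119, 0.357], [-1.0, -0.015, 0.016, 0.011], [-0.014, -0.119, -0.993, 1.356], [0.0, 0.0, 0.0, 1.0]]
side 547.5724467842527 [318.65467906 230.19514747] [[0.853, -0.269, 0.447, -0.071], [-0.522, -0.434, 0.734, -0.918], [-0.004, -0.86, -0.51, 0.782], [0.0, 0.0, 0.0, 1.0]]
wrist 391.85338060609604 [317.32303988 241.89545068] [[0.335, -0.894, -0.297, 0.261], [-0.942, -0.318, -0.106, -0.491], [0.0, 0.315, -0.949, 0.373], [0.0, 0.0, 0.0, 1.0]]
{'time_s': 0.15, 'qpos': array([-1.44432160e+00,  3.81079921e-01,  1.29805235e+00,  2.62165042e-05,
        1.46358302e+00, -2.15300455e-01]), 'joint_velocities': array([ 0.00041705, -0.00048975, -0.00268495, -0.00024136,  0.00039306,
       -0.00106899]), 'joint_torque': array([ 1.73649471e-03, -4.48634362e+01, -2.31341761e+01, -1.97367845e-04,
        3.77405056e-03, -1.22424311e-05]), 'ee_pos': array([ 0.18431065, -0.5179339 ,  0.20244442]), 'tool_rot': array([-3.09472958e+00, -5.34055179e-01, -1.19152495e-04]), 'ft_force': array([-0.28011087,  0.35761318,  0.00486226]), 'ft_torque': array([-0.05668584,  0.01608395,  0.02676492]), 'finger_force': 0.0, 'opening': 0.9991434534224638}
```

View pics/top0.png

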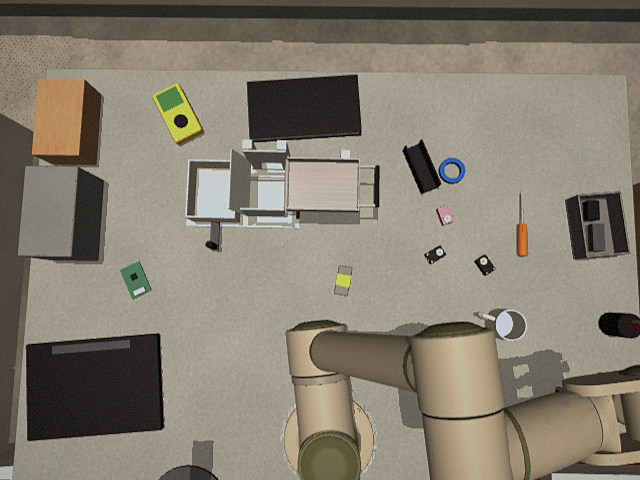

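View pics/side0.png

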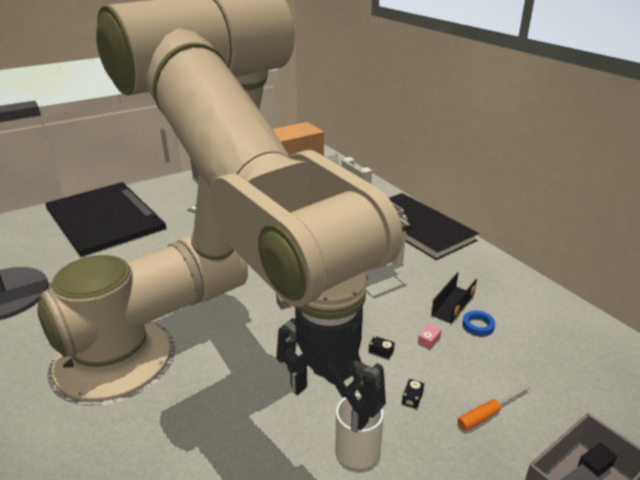

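The top view shows two servos, at (435,254) and (485,264), with the pink look-alike at (445,215). The box is at (213,192), its post at (212,244), the spout at (265,190), the tray at (322,185) and the bar at (377,186). The arm may hide other servos. The side view shows the same two servos, at (381,347) and (413,392), and the mug under the gripper.

```bash
python3 - <<'E'
import cv2
f=cv2.imread("pics/top0.png")
a=cv2.resize(f[130:270,170:390],None,fx=3.6,fy=3.6,interpolation=cv2.INTER_CUBIC)
cv2.imwrite("pics/crop1.png",a)
b=cv2.imread("pics/wrist0.png"); c=f[180:350,400:640]
c=cv2.resize(c,(640,453)); import numpy as np
o=np.vstack([b[:,:],c]); cv2.imwrite("pics/crop2.png",cv2.resize(o,(411,600)))
E
```

```text
(no output)
```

View pics/crop1.png

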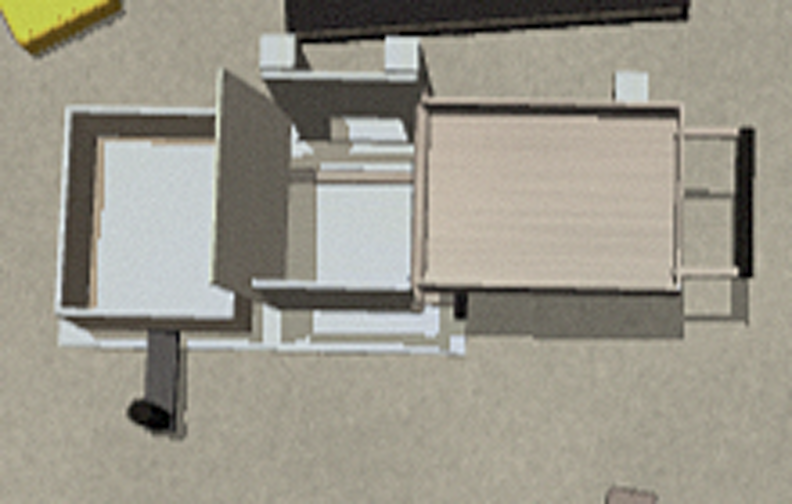

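View pics/crop2.png

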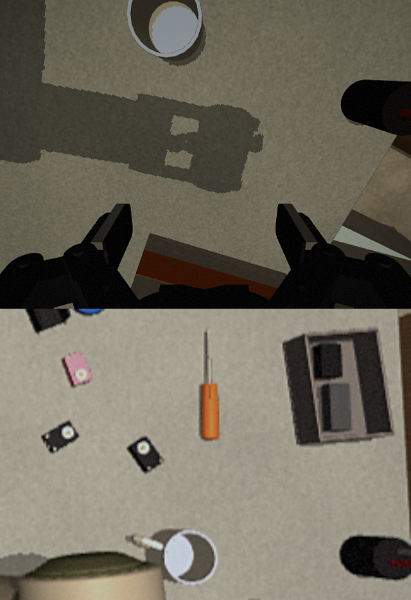

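Crop 1 shows the bar's ends at crop (745,130) and (745,275) and the post top at (150,412). Crop 2 shows the two servos clearly, and the blocks in the grey bin are other clutter. Next I'll measure the station and servo poses.

```bash
python3 - <<'E'
from h import *
d=np.load("top0.npz");f,K,C=d["f"],d["K"],d["C"]
def P(l,z): return ray(K,C,np.array([[170,130]])+np.array(l)/3.6,z)[:,:2].round(4)
print("bar ends",P([[745,130],[745,275]],.159))
print("post",P([[150,412]],.089))
print("tray rim (z.173) corners fl,fr,br",P([[685,103],[683,290],[424,290],[424,100]],.173))
print("rail",P([[60,345],[463,352]],.01))
print("box rim home-side",P([[66,108],[58,315]],.09), "spout edges", P([[252,282],[415,290],[262,74],[418,76]],.21))
g=cv2.cvtColor(f,cv2.COLOR_RGB2HSV); 
for n,(x0,x1,y0,y1) in dict(s=(415,505,235,285)).items():
    m=np.zeros(f.shape[:2],np.uint8); m[y0:y1,x0:x1]=(g[y0:y1,x0:x1,2]<75)*255
    cs,_=cv2.findContours(m,cv2.RETR_EXTERNAL,cv2.CHAIN_APPROX_NONE)
    for c in cs:
        if cv2.contourArea(c)<60: continue
        w=ray(K,C,c[:,0,:],.02)[:,:2]; r=cv2.minAreaRect((w*1000).astype(np.float32)); print(r)
for n,px in dict(mug=(507,325),tape=(452,170),leg=(421,167),pink=(445,215),drv=(522,240),drvtip=(520,193),bin=(600,225),batt=(343,280)).items(): print(n,ray(K,C,[px],.0)[0,:2].round(3))
print(manip.state()['tool_rot'])
E
```

```text
bar ends [[ 0.6652 -0.104 ]
 [ 0.5683 -0.1044]]
post [[0.4792 0.2975]]
tray rim (z.173) corners fl,fr,br [[ 0.6791 -0.0635]
 [ 0.5554 -0.0631]
 [ 0.553   0.1041]
 [ 0.6789  0.1072]]
rail [[0.5352 0.3838]
 [0.5344 0.0873]]
box rim home-side [[0.6925 0.3653]
 [0.5456 0.364 ]] spout edges [[0.5504 0.2093]
 [0.5468 0.1069]
 [0.6845 0.2077]
 [0.6844 0.1083]]
((444.219970703125, -395.262451171875), (46.46982192993164, 34.82499313354492), 33.05845260620117)
((468.93255615234375, -267.2455139160156), (29.4874210357666, 49.93528366088867), 31.63766860961914)
mug [ 0.291 -0.456]
tape [ 0.698 -0.32 ]
leg [ 0.705 -0.237]
pink [ 0.576 -0.3  ]
drv [ 0.512 -0.501]
drvtip [ 0.638 -0.5  ]
bin [ 0.555 -0.707]
batt [ 0.399 -0.031]
[-3.09472958e+00 -5.34055179e-01 -1.19152495e-04]
```

```bash
cat >> h.py <<'E'
def to(x,y,z,yaw_deg):
    "print turn and shift (tool axes) from present pose to TCP target, tool down, tool-x heading yaw_deg"
    s=manip.state(); A=R.from_rotvec(s["tool_rot"]); a=np.radians(yaw_deg)
    B=R.from_matrix(np.array([[np.cos(a),np.sin(a),0],[np.sin(a),-np.cos(a),0],[0,0,-1.]]))
    print("turn",(A.inv()*B).as_rotvec().round(3),"shift",(1000*A.inv().apply(np.array([x,y,z])-s["ee_pos"])).round(1),"t",round(s["time_s"],2))
def here():
    s=manip.state();X=R.from_rotvec(s["tool_rot"]).as_matrix();print("tcp",s["ee_pos"].round(4),"yaw",np.degrees(np.arctan2(X[1,0],X[0,0])).round(1),"F",s["ft_force"].round(1),"op",round(s["opening"],3),"ff",round(s["finger_force"],1),"q",s["qpos"].round(2))
E
python3 -c "
from h import *
to(.40,-.33,.33,19.6)"
```

```text
turn [-0.001 -0.    -0.   ] shift [ 266.2 -104.9 -127.4] t 0.15
```

>>> {"method": "step_arm", "body": {"series": [[[0, 0, 0, 30, -10, -30, 85], [0, 0, 0, 60, -23, -60, 85], [0, 0, 0, 90, -35, -85, 85], [0, 0, 0, 125, -48, -110, 85], [0, 0, 0, 160, -62, -127, 85], [0, 0, 0, 195, -76, -127, 85], [0, 0, 0, 230, -90, -127, 85], [0, 0, 0, 266, -105, -127, 85], [0, 0, 0, 266, -105, -127, 85], [0, 0, 0, 266, -105, -127, 85], [0, 0, 0, 266, -105, -127, 85], [0, 0, 0, 266, -105, -127, 85]]]}}

```text
time_s: 1.15
ee_pos: [0.3991, -0.3309, 0.3297]
tool_rot: [-3.096, -0.532, 0.001]
ft_force: [0.4, 0.4, -0.0]
opening: 0.998
finger_force: 0.0
```

```bash
cat > look.py <<'E'
from h import *
import sys
k=sys.argv[1]
a=[]
for n in sys.argv[2:]:
    f,K,C=grab(n,n+k+".png"); np.savez(n+k+".npz",f=f,K=K,C=C); a.append(cv2.cvtColor(f,cv2.COLOR_RGB2BGR))
o=np.hstack(a); s=min(800/o.shape[1],600/o.shape[0]); cv2.imwrite("pics/v"+k+".png",cv2.resize(o,None,fx=s,fy=s,interpolation=cv2.INTER_AREA))
here()
E
python3 look.py 1 wrist top
```

```text
tcp [ 0.399  -0.331   0.3298] yaw 19.5 F [-0.  -0.1  0.4] op 0.994 ff 0.0 q [-0.92  0.27  1.11 -0.    1.77  0.31]
```

View pics/v1.png

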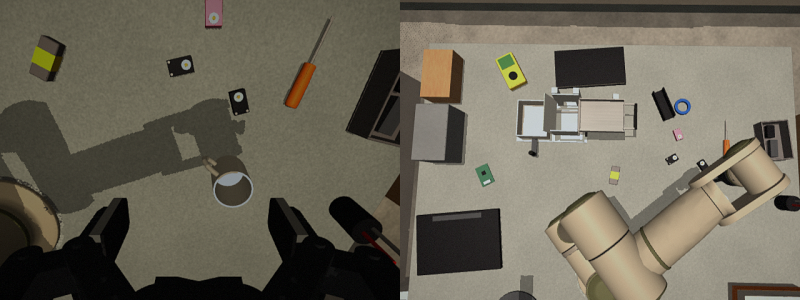

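The wrist view shows servo A at full-res (288,131) and servo B at (476,204). The two top views together cover the table, and they show only these two servos. I'll measure them in the wrist picture.

```bash
cat > meas.py <<'E'
from h import *
import sys
def servos(npz,boxes,z=.024,th=60):
    d=np.load(npz);f,K,C=d["f"],d["K"],d["C"]; g=f.max(axis=2)
    for (x0,x1,y0,y1) in boxes:
        m=np.zeros(g.shape,np.uint8); m[y0:y1,x0:x1]=(g[y0:y1,x0:x1]<th)*255
        m=cv2.morphologyEx(m,cv2.MORPH_CLOSE,np.ones((3,3),np.uint8))
        cs,_=cv2.findContours(m,cv2.RETR_EXTERNAL,cv2.CHAIN_APPROX_NONE)
        c=max(cs,key=cv2.contourArea); w=ray(K,C,cv2.convexHull(c)[:,0,:],z)[:,:2]
        r=cv2.minAreaRect((w*1000).astype(np.float32)); (cx,cy),(a,b),t=r
        if a>b: t+=90
        print("centre",round(cx,1),round(cy,1),"size",round(a,1),round(b,1),"close-dir",round(t,1),"-> yaw",round(t+90,1),round(t-90,1))
if __name__=="__main__":
    servos("wrist1.npz",[(255,325,100,160),(445,515,170,235)])
    servos("wrist1.npz",[(255,325,100,160),(445,515,170,235)],.012)
E
python3 meas.py; python3 -c "
import cv2;f=cv2.imread('pics/wrist1.png')[90:240,250:520];cv2.imwrite('pics/c3.png',cv2.resize(f,None,fx=2.9,fy=2.9,interpolation=2))"
```

```text
centre 465.2 -272.8 size 24.1 49.2 close-dir 19.5 -> yaw 109.5 -70.5
centre 470.1 -495.8 size 0.0 0.0 close-dir 0.0 -> yaw 90.0 -90.0
centre 465.0 -272.0 size 24.7 50.5 close-dir 19.5 -> yaw 109.5 -70.5
centre 469.9 -500.7 size 0.0 0.0 close-dir 0.0 -> yaw 90.0 -90.0
```

View pics/c3.png

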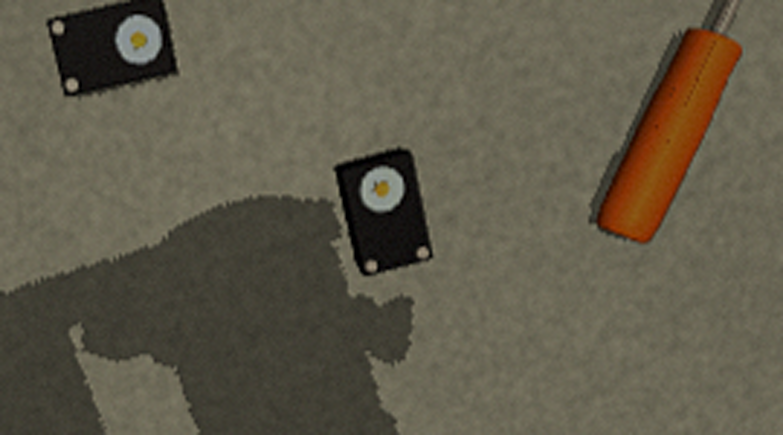

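```bash
python3 -c "
from meas import *
b=[(260,320,80,130),(360,405,138,190)]
servos('wrist1.npz',b,th=38); servos('wrist1.npz',b,th=45)
d=np.load('wrist1.npz')
print(ray(d['K'],d['C'],np.array([250,90])+np.array([[336,166],[409,149],[432,257],[362,274]])/2.9,.024))
"
```

```text
centre 470.8 -270.4 size 29.5 46.0 close-dir 31.7 -> yaw 121.7 -58.3
centre 446.5 -396.8 size 47.2 31.5 close-dir 124.4 -> yaw 214.4 34.4
centre 470.7 -270.8 size 30.2 46.5 close-dir 31.5 -> yaw 121.5 -58.5
centre 446.5 -396.9 size 47.6 31.5 close-dir 124.7 -> yaw 214.7 34.7
[[ 0.457157   -0.37185584  0.024     ]
 [ 0.47336889 -0.39738678  0.024     ]
 [ 0.43598515 -0.4236471   0.024     ]
 [ 0.41953135 -0.39866144  0.024     ]]
```

```bash
python3 -c "
from h import *
to(.4463,-.397,.011,34.3)"
```

```text
turn [-0.     0.    -0.259] shift [ 22.7  78.1 318.7] t 1.25
```

>>> {"method": "step_arm", "body": {"series": [[[0, 0, -0.12, 12, 35, 30, 85], [0, 0, -0.24, 22, 70, 65, 85], [0, 0, -0.26, 23, 78, 105, 85], [0, 0, -0.26, 23, 78, 145, 85], [0, 0, -0.26, 23, 78, 185, 85], [0, 0, -0.26, 23, 78, 220, 85], [0, 0, -0.26, 23, 78, 250, 85], [0, 0, -0.26, 23, 78, 270, 85], [0, 0, -0.26, 23, 78, 280, 85], [0, 0, -0.26, 23, 78, 280, 85]]]}}

```text
time_s: 2.08
ee_pos: [0.4465, -0.3958, 0.048]
tool_rot: [-2.998, -0.928, 0.002]
ft_force: [-0.8, 0.2, -0.1]
opening: 0.993
finger_force: 0.0
```

```bash
python3 -c "
from h import *
here(); to(.4463,-.397,.011,34.3)"
```

```text
tcp [ 0.4465 -0.3958  0.048 ] yaw 34.4 F [-0.8  0.2 -0.1] op 0.993 ff 0.0 q [-0.92  0.61  1.38 -0.    1.16  0.05]
turn [-0.004  0.     0.002] shift [-0.8  1.1 37. ] t 2.08
```

>>> {"method": "step_arm", "body": {"series": [[[0, 0, 0, -1, 1, 15, 85], [0, 0, 0, -1, 1, 30, 85], [0, 0, 0, -1, 1, 37, 85], [0, 0, 0, -1, 1, 37, 85], [0, 0, 0, -1, 1, 37, 10], [0, 0, 0, -1, 1, 37, 10], [0, 0, 0, -1, 1, 37, 10], [0, 0, 0, -1, 1, 37, 10], [0, 0, 0, -1, 1, 37, 10], [0, 0, 0, -1, 1, 37, 10], [0, 0, 0, -1, 1, 37, 10], [0, 0, 0, -1, 1, 37, 10]]], "squeeze": 40}}

```text
time_s: 3.08
ee_pos: [0.4474, -0.3972, 0.013]
tool_rot: [3.0, 0.931, 0.0]
ft_force: [0.0, -0.6, 0.4]
opening: 0.118
finger_force: 0.0
```

>>> {"method": "step_arm", "body": {"series": [[[0, 0, 0, 0, 0, -20, 85], [0, 0, 0, 0, 0, -60, 85], [0, 0, 0, 0, 0, -100, 85], [0, 0, 0, 0, 0, -140, 85], [0, 0, 0, 0, 0, -180, 85], [0, 0, 0, 0, 0, -200, 85], [0, 0, 0, 0, 0, -200, 85], [0, 0, 0, 0, 0, -200, 85]]]}}

```text
time_s: 3.75
ee_pos: [0.4474, -0.3974, 0.2136]
tool_rot: [2.999, 0.931, 0.001]
ft_force: [-0.1, -0.0, -1.0]
opening: 0.995
finger_force: 0.0
```

```bash
python3 look.py 2 wrist top
```

```text
tcp [ 0.4469 -0.3968  0.2114] yaw 34.5 F [ 0.3 -0.1  0.3] op 0.996 ff 0.0 q [-0.92  0.46  1.14 -0.    1.54  0.05]
```

View pics/v2.png

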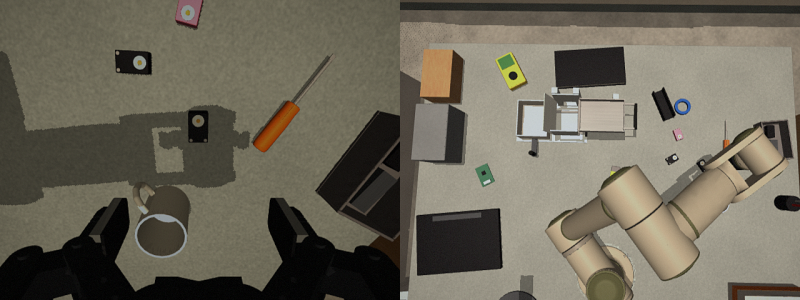

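```bash
python3 -c "
from meas import *
b=[(298,338,172,230),(180,246,70,125)]
servos('wrist2.npz',b,th=38); servos('wrist2.npz',b,th=45)
d=np.load('wrist2.npz')
for P in([.4463,-.397,.024],[.447,-.397,.2]): print(proj(d['K'],d['C'],P))
print(d['C'].round(3)); b=[(395,505,220,290)]
"
```

```text
centre 447.8 -397.5 size 48.2 29.7 close-dir 123.8 -> yaw 213.8 33.8
centre 471.9 -272.2 size 29.4 49.7 close-dir 31.5 -> yaw 121.5 -58.5
centre 447.8 -397.5 size 48.2 29.7 close-dir 123.7 -> yaw 213.7 33.7
centre 472.0 -272.1 size 29.9 49.8 close-dir 31.0 -> yaw 121.0 -59.0
[[315.50831619 203.51262853]]
[[315.82329075 278.82202311]]
[[ 0.566 -0.783 -0.258  0.514]
 [-0.824 -0.537 -0.181 -0.351]
 [ 0.003  0.316 -0.949  0.385]
 [ 0.     0.     0.     1.   ]]
```

```bash
python3 -c "
from h import *
print({k:getattr(manip,k) for k in dir(manip) if not k.startswith('_') and not callable(getattr(manip,k))})
im=manip.get_image('wrist');M=np.array(im['mount']);print(M.round(4))
d=np.load('wrist2.npz');K=d['K']
for P in([0,0,0],[.011,.0427,-.005],[-.011,.0427,-.005],[.011,-.0427,-.005],[.011,.0427,-.035],[.011,.0427,.008]):
  print(P,proj(K,M,P))
s=manip.state();print(s)
f=cv2.imread('pics/wrist2.png')[280:480];cv2.imwrite('pics/c4.png',f)"
```

```text
{'tips_ahead': 0.008}
[[ 2.000e-04 -9.489e-01 -3.156e-01  8.120e-02]
 [ 1.000e+00 -2.000e-04  1.200e-03 -0.000e+00]
 [-1.200e-03 -3.156e-01  9.489e-01 -1.710e-01]
 [ 0.000e+00  0.000e+00  0.000e+00  1.000e+00]]
[0, 0, 0] [[316.92228027 290.0193131 ]]
[0.011, 0.0427, -0.005] [[409.99995918 272.87292796]]
[-0.011, 0.0427, -0.005] [[406.5449163  315.53368979]]
[0.011, -0.0427, -0.005] [[223.78973431 272.92946896]]
[0.011, 0.0427, -0.035] [[427.53159677 303.22343362]]
[0.011, 0.0427, 0.008] [[404.01653883 262.51452122]]
{'time_s': 3.9, 'qpos': array([-9.23942790e-01,  4.62081432e-01,  1.13966033e+00, -3.87758517e-06,
        1.54314253e+00,  4.51300070e-02]), 'joint_velocities': array([ 0.00012082,  0.0029967 , -0.00533686, -0.00139017,  0.00335062,
        0.00041989]), 'joint_torque': array([ 6.82867575e-02, -5.08024406e+01, -2.41715938e+01,  5.99284795e-04,
        7.96179869e-03,  4.00670217e-07]), 'ee_pos': array([ 0.44690165, -0.39676456,  0.21116938]), 'tool_rot': array([-2.99752017e+00, -9.30072926e-01,  1.75746463e-03]), 'ft_force': array([-0.315649  , -0.16413536, -0.384692  ]), 'ft_torque': array([ 0.03200434, -0.00482047,  0.02606616]), 'finger_force': 0.0, 'opening': 0.9941035390311054}
```

View pics/c4.png

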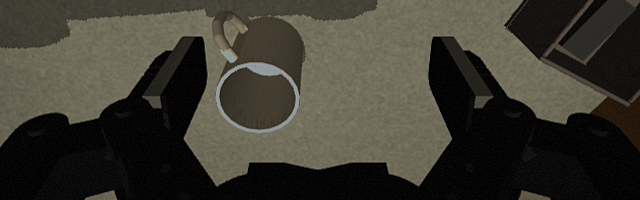

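The crop shows the pad tips at (430,317) and (205,317). That puts them about 38 mm behind the nominal TCP, not 8 mm ahead of it. So the fingers closed above the servo, which hasn't moved. I'll go lower, watching the force as I descend.

>>> {"method": "step_arm", "body": {"series": [[[0, 0, 0, 0, 0, 40, 85], [0, 0, 0, 0, 0, 80, 85], [0, 0, 0, 0, 0, 120, 85], [0, 0, 0, 0, 0, 160, 85], [0, 0, 0, 0, 0, 190, 85], [0, 0, 0, 0, 0, 205, 85], [0, 0, 0, 0, 0, 212, 85], [0, 0, 0, 0, 0, 216, 85], [0, 0, 0, 0, 0, 216, 85]]]}}

```text
time_s: 4.65
ee_pos: [0.4472, -0.3971, -0.0035]
tool_rot: [-3.0, -0.931, 0.0]
ft_force: [-0.2, -0.9, 0.2]
opening: 0.996
finger_force: 0.0
```

```bash
python3 -c "
from h import *
here()"
```

```text
tcp [ 0.4472 -0.3971 -0.0035] yaw 34.5 F [-0.2 -0.9  0.2] op 0.996 ff 0.0 q [-0.92  0.68  1.43  0.    1.04  0.05]
```

>>> {"method": "step_arm", "body": {"series": [[[0, 0, 0, 0, 0, 6, 85], [0, 0, 0, 0, 0, 11, 85], [0, 0, 0, 0, 0, 15, 85], [0, 0, 0, 0, 0, 18, 85], [0, 0, 0, 0, 0, 18, 85]]]}}

```text
time_s: 5.07
ee_pos: [0.4472, -0.3971, -0.0215]
tool_rot: [-3.0, -0.931, 0.0]
ft_force: [-0.6, 0.5, 0.0]
opening: 0.992
finger_force: 0.0
```

>>> {"method": "step_arm", "body": {"series": [[[0, 0, 0, 0, 0, 0, 45], [0, 0, 0, 0, 0, 0, 40], [0, 0, 0, 0, 0, 0, 20], [0, 0, 0, 0, 0, 0, 20], [0, 0, 0, 0, 0, 0, 20], [0, 0, 0, 0, 0, 0, 20], [0, 0, 0, 0, 0, 0, 20]]], "squeeze": 40}}

```text
time_s: 5.65
ee_pos: [0.4475, -0.3974, -0.0207]
tool_rot: [3.0, 0.931, 0.0]
ft_force: [0.5, 0.2, 2.2]
opening: 0.341
finger_force: 41.1
```

```bash
python3 -c "
from h import *
to(.645,-.015,.20,0)"
```

```text
turn [ 0.001 -0.     0.602] shift [ 379.3 -203.3 -220.9] t 5.65
```

>>> {"method": "step_arm", "body": {"series": [[[0, 0, 0, 0, 0, -15, 20], [0, 0, 0, 0, 0, -45, 20], [0, 0, 0, 0, 0, -80, 20], [0, 0, 0.05, 20, -10, -115, 20], [0, 0, 0.12, 50, -27, -150, 20], [0, 0, 0.18, 80, -43, -180, 20], [0, 0, 0.25, 112, -60, -205, 20], [0, 0, 0.3, 145, -78, -221, 20], [0, 0, 0.36, 180, -97, -221, 20], [0, 0, 0.42, 215, -115, -221, 20], [0, 0, 0.48, 250, -134, -221, 20], [0, 0, 0.54, 285, -153, -221, 20]]]}}

```text
time_s: 6.65
ee_pos: [0.5945, -0.1109, 0.1999]
tool_rot: [-3.14, -0.092, 0.0]
ft_force: [0.6, -0.9, -1.0]
opening: 0.342
finger_force: 40.6
```

```bash
python3 -c "
from h import *
here();to(.645,-.015,.20,0)"
```

```text
tcp [ 0.5945 -0.1109  0.1999] yaw 3.4 F [ 0.6 -0.9 -1. ] op 0.342 ff 40.6 q [-0.38  0.48  1.14 -0.    1.52  1.13]
turn [-0.     0.     0.059] shift [ 56.1 -92.8  -0.1] t 6.65
```

>>> {"method": "step_arm", "body": {"series": [[[0, 0, 0.03, 18, -30, 0, 20], [0, 0, 0.06, 37, -60, 0, 20], [0, 0, 0.06, 52, -85, 0, 20], [0, 0, 0.06, 56, -93, 0, 20], [0, 0, 0.06, 56, -93, 20, 20], [0, 0, 0.06, 56, -93, 45, 20], [0, 0, 0.06, 56, -93, 60, 20], [0, 0, 0.06, 56, -93, 66, 20], [0, 0, 0.06, 56, -93, 70, 20], [0, 0, 0.06, 56, -93, 70, 20]]]}}

```text
time_s: 7.48
ee_pos: [0.6441, -0.017, 0.1298]
tool_rot: [-3.142, -0.002, 0.001]
ft_force: [-0.0, 0.3, -0.7]
opening: 0.337
finger_force: 46.4
```

```bash
python3 look.py 3 wrist top
```

```text
tcp [ 0.6446 -0.017   0.131 ] yaw 0.1 F [-0.2  0.3 -1.8] op 0.336 ff 46.5 q [-0.21  0.6   1.13 -0.    1.41  1.36]
```

View pics/v3.png

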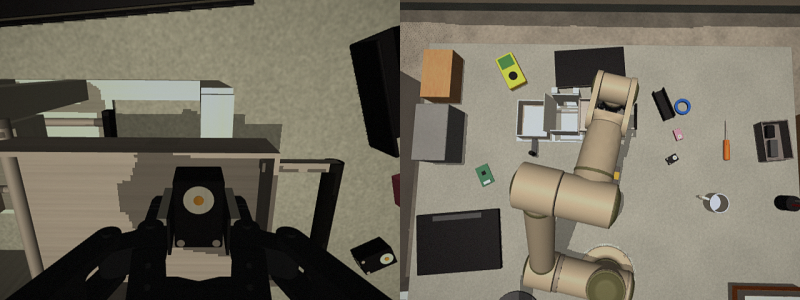

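The servo is held inside the tray at view (200,205), with clearance to the end wall at (268,190). The bar is at (330,220). I'll lower it a little and release with a limited opening.

>>> {"method": "step_arm", "body": {"series": [[[0, 0, 0, 0, 0, 3, 20], [0, 0, 0, 0, 0, 5, 20], [0, 0, 0, 0, 0, 5, 20], [0, 0, 0, 0, 0, 5, 42], [0, 0, 0, 0, 0, 5, 44], [0, 0, 0, 0, 0, 5, 44], [0, 0, 0, 0, 0, 0, 44], [0, 0, 0, 0, 0, -20, 44], [0, 0, 0, 0, 0, -50, 44], [0, 0, 0, 0, 0, -80, 60], [0, 0, 0, 0, 0, -110, 85], [0, 0, 0, 0, 0, -110, 85]]]}}

```text
time_s: 8.58
ee_pos: [0.646, -0.0169, 0.2473]
tool_rot: [3.139, 0.003, 0.018]
ft_force: [0.1, -0.5, 0.4]
opening: 0.915
finger_force: 0.0
```

```bash
python3 -c "
from h import *
here();to(.4715,-.271,.10,-58.5)
f,K,C=grab('wrist','wrist4.png'); np.savez('wrist4.npz',f=f,K=K,C=C)
f,K,C=grab('top','top4.png'); np.savez('top4.npz',f=f,K=K,C=C)
from meas import *
servos('top4.npz',[(415,460,235,275)],.02,75)"
```

```text
tcp [ 0.646  -0.0169  0.2473] yaw 0.1 F [ 0.1 -0.5  0.4] op 0.915 ff 0.0 q [-0.21  0.53  0.92 -0.    1.68  1.36]
turn [-0.004 -0.012  1.023] shift [-176.7  253.4  145.9] t 8.58
centre 468.7 -267.4 size 30.3 50.2 close-dir 30.7 -> yaw 120.7 -59.3
```

>>> {"method": "step_arm", "body": {"series": [[[0, 0, 0.1, -20, 28, 10, 85], [0, 0, 0.22, -42, 58, 20, 85], [0, 0, 0.34, -63, 89, 30, 85], [0, 0, 0.46, -84, 120, 40, 85], [0, 0, 0.58, -105, 152, 50, 85], [0, 0, 0.7, -126, 183, 60, 85], [0, 0, 0.82, -147, 213, 80, 85], [0, 0, 0.94, -168, 241, 105, 85], [0, 0, 1.02, -177, 253, 130, 85], [0, 0, 1.02, -177, 253, 146, 85], [0, 0, 1.02, -177, 253, 146, 85]]]}}

```text
time_s: 9.6
ee_pos: [0.465, -0.269, 0.0898]
tool_rot: [-2.74, 1.533, 0.013]
ft_force: [0.8, 0.9, -0.5]
opening: 0.994
finger_force: 0.0
```

```bash
python3 look.py 5 wrist; python3 -c "
from h import *
to(.4715,-.271,-.021,-58.5)
d=np.load('wrist5.npz');f=d['f'];g=f.max(axis=2)
m=np.zeros(g.shape,np.uint8);m[60:300,200:450]=(g[60:300,200:450]<38)*255
cs,_=cv2.findContours(m,cv2.RETR_EXTERNAL,cv2.CHAIN_APPROX_NONE)
for c in cs:
  if cv2.contourArea(c)>400:
    r=cv2.minAreaRect((ray(d['K'],d['C'],c[:,0,:],.024)[:,:2]*1000).astype(np.float32));print(r)
"
```

```text
tcp [ 0.4664 -0.2692  0.092 ] yaw -58.4 F [ 0.9 -0.2  0.7] op 1.0 ff 0.0 q [-0.74  0.47  1.5   0.    1.18  1.85]
turn [0.001 0.005 0.002] shift [  4.8  -3.6 113. ] t 9.65
((472.0484619140625, -272.0137634277344), (29.96860694885254, 49.839195251464844), 31.507413864135742)
```

>>> {"method": "step_arm", "body": {"series": [[[0, 0, 0, 4, -3, 30, 85], [0, 0, 0, 4, -3, 60, 85], [0, 0, 0, 4, -3, 85, 85], [0, 0, 0, 4, -3, 100, 85], [0, 0, 0, 4, -3, 109, 85], [0, 0, 0, 4, -3, 113, 85], [0, 0, 0, 4, -3, 113, 60], [0, 0, 0, 4, -3, 113, 40], [0, 0, 0, 4, -3, 113, 20], [0, 0, 0, 4, -3, 113, 20], [0, 0, 0, 4, -3, 113, 20], [0, 0, 0, 4, -3, 113, 20]]], "squeeze": 50}}

```text
time_s: 10.65
ee_pos: [0.4728, -0.2721, -0.018]
tool_rot: [2.743, -1.531, 0.003]
ft_force: [0.4, 0.3, 6.9]
opening: 0.336
finger_force: 50.2
```

```bash
python3 -c "
from h import *
here();to(.589,-.017,.20,0)"
```

```text
tcp [ 0.4728 -0.2721 -0.018 ] yaw -58.3 F [0.4 0.3 6.9] op 0.336 ff 50.2 q [-0.74  0.63  1.6   0.    0.91  1.85]
turn [ 0.    -0.002 -1.018] shift [-155.7 -232.9 -218.2] t 10.65
```

>>> {"method": "step_arm", "body": {"series": [[[0, 0, 0, 0, 0, -20, 20], [0, 0, 0, 0, 0, -55, 20], [0, 0, 0, 0, 0, -90, 20], [0, 0, -0.1, -14, -21, -125, 20], [0, 0, -0.22, -32, -48, -155, 20], [0, 0, -0.34, -51, -76, -185, 20], [0, 0, -0.46, -70, -104, -210, 20], [0, 0, -0.58, -88, -132, -218, 20], [0, 0, -0.7, -107, -160, -218, 20], [0, 0, -0.82, -125, -188, -218, 20], [0, 0, -0.94, -143, -214, -218, 20], [0, 0, -1.02, -156, -233, -218, 20]]]}}

```text
time_s: 11.65
ee_pos: [0.5892, -0.0141, 0.1992]
tool_rot: [-3.141, -0.015, -0.0]
ft_force: [-0.2, -0.8, -0.1]
opening: 0.332
finger_force: 49.6
```

```bash
python3 -c "
from h import *
here();to(.589,-.017,.126,0)"
```

```text
tcp [ 0.5892 -0.0141  0.1992] yaw 0.5 F [-0.2 -0.8 -0.1] op 0.332 ff 49.6 q [-0.22  0.45  1.19  0.    1.5   1.34]
turn [-0.    -0.     0.009] shift [-0.2  3.  73.2] t 11.65
```

>>> {"method": "step_arm", "body": {"series": [[[0, 0, 0, 0, 1, 25, 20], [0, 0, 0, 0, 1, 45, 20], [0, 0, 0, 0, 1, 60, 20], [0, 0, 0, 0, 1, 67, 20], [0, 0, 0, 0, 1, 71, 20], [0, 0, 0, 0, 1, 71, 20], [0, 0, 0, 0, 1, 71, 42], [0, 0, 0, 0, 1, 71, 44], [0, 0, 0, 0, 1, 70, 44], [0, 0, 0, 0, 1, 50, 44], [0, 0, 0, 0, 1, 20, 44], [0, 0, 0, 0, 1, -20, 60]]]}}

```text
time_s: 12.65
ee_pos: [0.5877, -0.0175, 0.2185]
tool_rot: [-3.141, -0.003, 0.007]
ft_force: [0.9, 0.8, 0.4]
opening: 0.641
finger_force: 0.0
```

>>> {"method": "step_arm", "body": {"series": [[[0, 0, 0, -20, 0, -40, 85], [0, 0, 0, -50, 0, -80, 85], [0, 0, 0, -80, 0, -110, 85], [0, 0, 0, -80, 0, -110, 85], [0, 0, 0, -80, 0, -110, 85]]]}}

```text
time_s: 13.07
ee_pos: [0.5081, -0.0178, 0.3327]
tool_rot: [3.14, 0.002, 0.011]
ft_force: [-0.4, -0.6, -1.0]
opening: 0.994
finger_force: 0.0
```

```bash
python3 look.py 6 wrist top
```

```text
tcp [ 0.5089 -0.0178  0.3282] yaw 0.1 F [ 0.8 -0.7  0.1] op 0.994 ff 0.0 q [-0.27  0.25  1.14  0.    1.76  1.3 ]
```

View pics/v6.png

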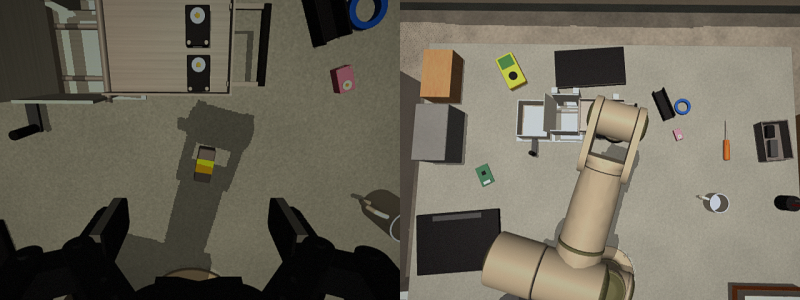

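Both servos lie in the tray, at view (198,25) and (200,72), and the battery was left alone. No other servos are visible. Next is the post.

>>> {"method": "step_arm", "body": {"series": [[[0, 0, -0.12, -3, -26, 6, 85], [0, 0, -0.24, -5, -52, 12, 85], [0, 0, -0.36, -8, -78, 18, 85], [0, 0, -0.48, -10, -104, 24, 85], [0, 0, -0.6, -13, -130, 30, 85], [0, 0, -0.72, -15, -156, 36, 85], [0, 0, -0.84, -18, -182, 42, 85], [0, 0, -0.96, -20, -208, 48, 85], [0, 0, -1.08, -23, -234, 54, 85], [0, 0, -1.2, -25, -262, 60, 85], [0, 0, -1.32, -28, -290, 70, 85], [0, 0, -1.44, -30, -316, 78, 85]]]}}

```text
time_s: 14.17
ee_pos: [0.4779, 0.2999, 0.2476]
tool_rot: [-2.352, -2.08, 0.007]
ft_force: [0.8, -0.1, 0.0]
opening: 0.996
finger_force: 0.0
```

>>> {"method": "step_arm", "body": {"series": [[[0, 0, -0.12, 0, 0, 0, 85], [0, 0, -0.24, 0, 0, 0, 85], [0, 0, -0.36, 0, 0, 0, 85], [0, 0, -0.48, 0, 0, 0, 85], [0, 0, -0.6, 0, 0, 0, 85], [0, 0, -0.72, 0, 0, 0, 85], [0, 0, -0.84, 0, 0, 0, 85], [0, 0, -0.96, 0, 0, 0, 85], [0, 0, -1.08, 0, 0, 0, 85], [0, 0, -1.2, 0, 0, 0, 85], [0, 0, -1.32, 0, 0, 0, 85], [0, 0, -1.44, 0, 0, 0, 85]]]}}

```text
time_s: 15.17
ee_pos: [0.4784, 0.2984, 0.248]
tool_rot: [-0.397, -3.112, 0.003]
ft_force: [0.0, -0.6, 0.6]
opening: 0.996
finger_force: 0.0
```

```bash
python3 look.py 7 wrist top; python3 -c "
from h import *
to(.479,.2975,.2,180)
d=np.load('wrist7.npz');print(proj(d['K'],d['C'],[[.479,.2975,.089],[.619,.2975,.09]]))"
```

```text
tcp [0.4783 0.2983 0.2484] yaw 165.2 F [ 0.7 -0.8 -1. ] op 0.996 ff 0.0 q [ 0.35  0.38  1.17  0.    1.6  -0.96]
turn [-0.002 -0.004 -0.258] shift [-1.  -0.5 48.4] t 15.27
[[317.21443741 211.72915421]
 [353.41386458 348.00785193]]
```

View pics/v7.png

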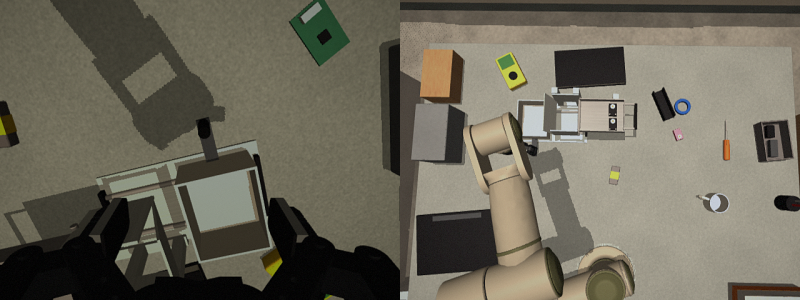

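The wrist view shows the post at view (205,128). The box is below it and the spout to the left. I'll measure the post in the full-res picture.

```bash
python3 -c "
from h import *
d=np.load('wrist7.npz');f=d['f'];g=f.max(axis=2)
m=np.zeros(g.shape,np.uint8);m[170:260,290:370]=(g[170:260,290:370]<40)*255
cs,_=cv2.findContours(m,cv2.RETR_EXTERNAL,cv2.CHAIN_APPROX_NONE)
for c in cs:
  if cv2.contourArea(c)>100: print(cv2.boundingRect(c),cv2.minAreaRect(c))
print(proj(d['K'],d['C'],[[.479,.2975,.024],[.488,.2975,.089]]))
cv2.imwrite('pics/c7.png',cv2.resize(cv2.cvtColor(f[160:300,270:390],4),None,fx=4,fy=4))
"
```

```text
(313, 187, 24, 35) ((326.20404052734375, 204.87200927734375), (33.09381103515625, 21.734582901000977), 79.69515228271484)
[[317.47224681 196.55894499]
 [319.80381956 221.45858873]]
```

View pics/c7.png

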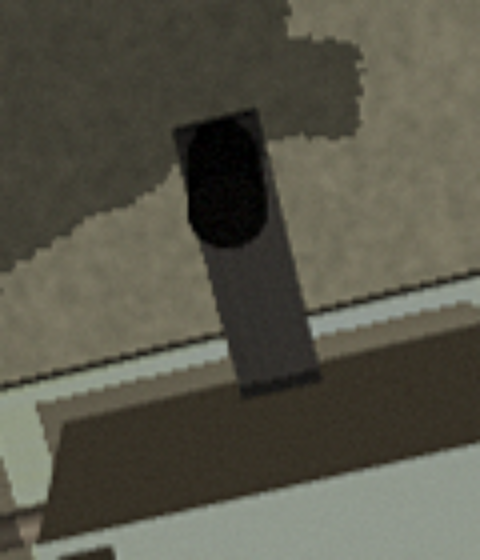

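The crop shows the post's top disc at crop (228,208), which is full-res (327,212).

```bash
python3 -c "
from h import *
d=np.load('wrist7.npz');p=ray(d['K'],d['C'],[[327,212]],.089)[0];print(p)
to(p[0],p[1],.02,180)
d=np.load('wrist6.npz');f=d['f']
print('bar',ray(d['K'],d['C'],[[424,10],[424,136]],.159))
"
```

```text
[0.48135103 0.30564154 0.089     ]
turn [-0.002 -0.004 -0.258] shift [ -1.8   8.3 228.4] t 15.27
bar [[ 0.66586083 -0.10116591  0.159     ]
 [ 0.57114388 -0.10928069  0.159     ]]
```

>>> {"method": "step_arm", "body": {"series": [[[0, 0, -0.12, -1, 3, 20, 85], [0, 0, -0.24, -1, 6, 50, 85], [0, 0, -0.26, -1, 6, 90, 85], [0, 0, -0.26, -1, 6, 130, 85], [0, 0, -0.26, -1, 6, 165, 85], [0, 0, -0.26, -1, 6, 195, 85], [0, 0, -0.26, -1, 6, 215, 85], [0, 0, -0.26, -1, 6, 228, 85], [0, 0, -0.26, -1, 6, 228, 85]]]}}

```text
time_s: 16.02
ee_pos: [0.4787, 0.303, 0.0187]
tool_rot: [-0.006, -3.134, 0.004]
ft_force: [-1.6, -0.0, 0.4]
opening: 0.996
finger_force: 0.0
```

>>> {"method": "step_arm", "body": {"series": [[[0, 0, 0, 0, 0, 0, 40], [0, 0, 0, 0, 0, 0, 25], [0, 0, 0, 0, 0, 0, 10], [0, 0, 0, 0, 0, 0, 10], [0, 0, 0, 0, 0, 0, 10], [0, 0, 0, 0, 0, 0, 10], [0, 0, 0, 0, 0, 0, 10], [0, 0, 0, 0, 0, 0, 10], [0, 0, 0, 0, 0, 0, 10]]], "squeeze": 40}}

```text
time_s: 16.77
ee_pos: [0.481, 0.3039, 0.0236]
tool_rot: [-0.0, 3.141, 0.001]
ft_force: [-2.4, -0.1, 6.3]
opening: 0.201
finger_force: 38.9
```

```bash
python3 -c "
from h import *
here()"
```

```text
tcp [0.481  0.3039 0.0236] yaw -180.0 F [-2.4 -0.1  6.3] op 0.201 ff 38.9 q [ 0.36  0.6   1.49  0.    1.05 -1.22]
```

>>> {"method": "step_arm", "body": {"series": [[[0, 0, 0, 0, -10, 0, 10], [0, 0, 0, 0, -25, 0, 10], [0, 0, 0, 0, -40, 0, 10], [0, 0, 0, 0, -55, 0, 10], [0, 0, 0, 0, -70, 0, 10], [0, 0, 0, 0, -85, 0, 10], [0, 0, 0, 0, -95, 0, 10], [0, 0, 0, 0, -105, 0, 10], [0, 0, 0, 0, -110, 0, 10], [0, 0, 0, 0, -110, 0, 10]]]}}

```text
time_s: 17.6
ee_pos: [0.4803, 0.1926, 0.0236]
tool_rot: [-0.001, -3.141, 0.0]
ft_force: [-3.2, -1.2, 8.5]
opening: 0.198
finger_force: 39.6
```

```bash
python3 -c "
from h import *
here()"
```

```text
tcp [0.4803 0.1926 0.0236] yaw 180.0 F [-3.2 -1.2  8.5] op 0.198 ff 39.6 q [ 0.15  0.53  1.64 -0.    0.97 -1.42]
```

>>> {"method": "step_arm", "body": {"series": [[[0, 0, 0, 0, -5, 0, 10], [0, 0, 0, 0, -10, 0, 10], [0, 0, 0, 0, -15, 0, 10], [0, 0, 0, 0, -20, 0, 10], [0, 0, 0, 0, -24, 0, 10], [0, 0, 0, 0, -24, 0, 10]]]}}

```text
time_s: 18.1
ee_pos: [0.4802, 0.1691, 0.0236]
tool_rot: [-0.0, -3.141, 0.0]
ft_force: [-3.7, -1.1, 9.7]
opening: 0.198
finger_force: 39.7
```

>>> {"method": "step_arm", "body": {"series": [[[0, 0, 0, 0, -2, 0, 10], [0, 0, 0, 0, -4, 0, 10], [0, 0, 0, 0, -6, 0, 10], [0, 0, 0, 0, -8, 0, 10], [0, 0, 0, 0, -8, 0, 10]]]}}

```text
time_s: 18.52
ee_pos: [0.4802, 0.1617, 0.0236]
tool_rot: [-0.0, -3.141, -0.001]
ft_force: [-4.0, 1.1, 9.6]
opening: 0.199
finger_force: 39.7
```

>>> {"method": "step_arm", "body": {"series": [[[0, 0, 0, 0, -2, 0, 10], [0, 0, 0, 0, -4, 0, 10], [0, 0, 0, 0, -6, 0, 10], [0, 0, 0, 0, -6, 0, 10]]]}}

```text
time_s: 18.85
ee_pos: [0.4802, 0.1617, 0.0236]
tool_rot: [0.002, 3.14, 0.017]
ft_force: [-2.4, 43.1, 5.3]
opening: 0.199
finger_force: 42.0
```

>>> {"method": "step_arm", "body": {"series": [[[0, 0, 0, 0, 3, 0, 10], [0, 0, 0, 0, 5, 0, 10], [0, 0, 0, 0, 5, 0, 10]]]}}

```text
time_s: 19.1
ee_pos: [0.4802, 0.1617, 0.0236]
tool_rot: [0.001, -3.141, -0.002]
ft_force: [-4.6, 6.2, 10.4]
opening: 0.193
finger_force: 40.6
```

```bash
python3 -c "
from h import *
here()"
```

```text
tcp [0.4802 0.1617 0.0236] yaw -179.9 F [-4.6  6.2 10.4] op 0.193 ff 40.6 q [ 0.09  0.52  1.67  0.    0.95 -1.48]
```

>>> {"method": "step_arm", "body": {"series": [[[0, 0, 0, 0, 0, 0, 40], [0, 0, 0, 0, 0, 0, 60], [0, 0, 0, 0, 0, 0, 80], [0, 0, 0, 0, 0, 0, 85], [0, 0, 0, 0, 0, -20, 85], [0, 0, 0, 0, 0, -60, 85], [0, 0, 0, 0, 0, -100, 85], [0, 0, 0, 0, 0, -140, 85], [0, 0, 0, 0, 0, -180, 85], [0, 0, 0, 0, 0, -220, 85], [0, 0, 0, 0, 0, -260, 85], [0, 0, 0, 0, 0, -270, 85]]]}}

```text
time_s: 20.1
ee_pos: [0.4821, 0.1607, 0.2992]
tool_rot: [-0.0, 3.132, 0.001]
ft_force: [-0.1, -0.2, 0.2]
opening: 0.997
finger_force: 0.0
```

```bash
python3 -c "
from h import *
here();to(.617,-.104,.2,180)"
```

```text
tcp [0.4821 0.1607 0.2992] yaw -180.0 F [-0.1 -0.2  0.2] op 0.997 ff 0.0 q [ 0.09  0.25  1.22 -0.    1.67 -1.48]
turn [0.001 0.01  0.   ] shift [-133.9 -264.7  100.4] t 20.1
```

>>> {"method": "step_arm", "body": {"series": [[[0, 0, 0, -15, -32, 0, 85], [0, 0, 0, -32, -64, 0, 85], [0, 0, 0, -49, -97, 0, 85], [0, 0, 0, -66, -130, 0, 85], [0, 0, 0, -83, -165, 5, 85], [0, 0, 0, -100, -198, 15, 85], [0, 0, 0, -117, -230, 30, 85], [0, 0, 0, -134, -258, 45, 85], [0, 0, 0, -134, -265, 45, 85], [0, 0, 0, -134, -265, 45, 85], [0, 0, 0, -134, -265, 45, 85]]]}}

```text
time_s: 21.02
ee_pos: [0.6146, -0.1042, 0.2481]
tool_rot: [-0.001, -3.141, -0.0]
ft_force: [-0.4, -0.0, 0.4]
opening: 0.994
finger_force: 0.0
```

```bash
python3 look.py 8 wrist top; python3 -c "
from h import *
d=np.load('wrist8.npz');print(proj(d['K'],d['C'],[[.667,-.104,.153],[.617,-.104,.153],[.567,-.104,.153]]))"
```

```text
tcp [ 0.6146 -0.1031  0.2491] yaw -179.9 F [ 0.   0.5 -0.2] op 1.0 ff 0.0 q [-0.36  0.49  0.99  0.    1.66 -1.93]
[[317.82515219 298.46403396]
 [317.83716906 234.95611631]
 [317.8506258  163.83863969]]
```

View pics/v8.png

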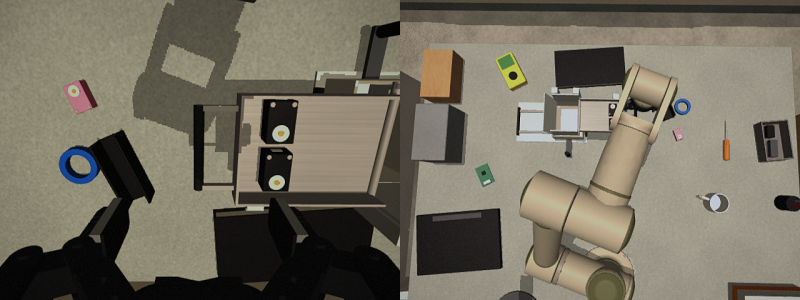

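The bar is centred under the hand at view (199,147), with the servos still in the tray and the box under the spout. I'll grip the bar.

>>> {"method": "step_arm", "body": {"series": [[[0, 0, 0, -2, 0, 30, 85], [0, 0, 0, -2, 0, 60, 85], [0, 0, 0, -2, 0, 90, 85], [0, 0, 0, -2, 0, 115, 85], [0, 0, 0, -2, 0, 130, 85], [0, 0, 0, -2, 0, 137, 60], [0, 0, 0, -2, 0, 137, 30], [0, 0, 0, -2, 0, 137, 20], [0, 0, 0, -2, 0, 137, 5], [0, 0, 0, -2, 0, 137, 5], [0, 0, 0, -2, 0, 137, 5], [0, 0, 0, -2, 0, 137, 5]]], "squeeze": 40}}

```text
time_s: 22.12
ee_pos: [0.6177, -0.0864, 0.1165]
tool_rot: [-0.015, 3.135, 0.039]
ft_force: [-4.5, 70.9, 34.1]
opening: 0.651
finger_force: 35.5
```

```bash
python3 -c "
from h import *
here()"
```

```text
tcp [ 0.6177 -0.0864  0.1165] yaw -179.4 F [-4.5 70.9 34.1] op 0.651 ff 35.5 q [-0.34  0.58  1.22  0.03  1.35 -1.93]
```

The 55 mm opening and 71 N mean the +y finger went down inside the tray's end wall. I'll open, rise and retry with a narrow opening.

>>> {"method": "step_arm", "body": {"series": [[[0, 0, 0, 0, 0, 0, 75], [0, 0, 0, 0, 0, 0, 85], [0, 0, 0, 0, 0, 0, 85], [0, 0, 0, 0, 0, -20, 85], [0, 0, 0, 0, 0, -50, 85], [0, 0, 0, 0, 0, -90, 50], [0, 0, 0, 0, 0, -120, 30], [0, 0, 0, 0, 0, -120, 30], [0, 0, 0, 0, 0, -120, 30]]]}}

```text
time_s: 22.87
ee_pos: [0.6172, -0.104, 0.2335]
tool_rot: [-0.001, 3.137, -0.003]
ft_force: [0.3, 0.7, -0.9]
opening: 0.449
finger_force: 0.0
```

```bash
python3 look.py 9 wrist top; python3 -c "
from h import *
to(.617,-.104,.112,180)
d=np.load('wrist9.npz');print(proj(d['K'],d['C'],[[.667,-.104,.153],[.617,-.104,.153],[.567,-.104,.153]]))"
```

```text
tcp [ 0.6163 -0.1039  0.2304] yaw -180.0 F [ 0.  -0.3 -0.2] op 0.351 ff 0.0 q [-0.36  0.5   1.02 -0.    1.62 -1.93]
turn [ 0.    -0.001  0.001] shift [ -0.8  -0.2 118.4] t 22.97
[[317.76593884 303.80342914]
 [317.86060107 237.22195633]
 [317.96746641 162.05733245]]
```

View pics/v9.png

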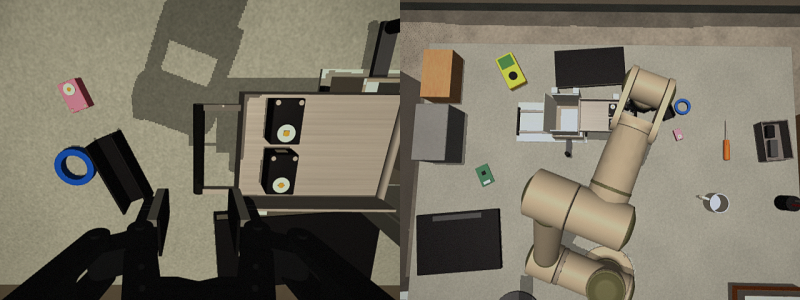

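The servos were nudged a few mm but still lie in the tray, and the bar is at view (199,148). Now I'll descend with a 30 mm opening.

>>> {"method": "step_arm", "body": {"series": [[[0, 0, 0, 0, 0, 30, 30], [0, 0, 0, 0, 0, 60, 30], [0, 0, 0, 0, 0, 85, 30], [0, 0, 0, 0, 0, 105, 30], [0, 0, 0, 0, 0, 114, 30], [0, 0, 0, 0, 0, 118, 30], [0, 0, 0, 0, 0, 118, 30]]]}}

```text
time_s: 23.55
ee_pos: [0.6165, -0.1042, 0.1123]
tool_rot: [0.0, -3.14, -0.001]
ft_force: [-0.1, -0.4, -0.2]
opening: 0.351
finger_force: 0.0
```

>>> {"method": "step_arm", "body": {"series": [[[0, 0, 0, 0, 0, 0, 15], [0, 0, 0, 0, 0, 0, 5], [0, 0, 0, 0, 0, 0, 5], [0, 0, 0, 0, 0, 0, 5], [0, 0, 0, 0, 0, 0, 5], [0, 0, 0, 0, 0, 0, 5]]], "squeeze": 40}}

```text
time_s: 24.05
ee_pos: [0.6173, -0.104, 0.1142]
tool_rot: [-0.001, 3.139, -0.0]
ft_force: [0.7, 4.3, 6.2]
opening: 0.121
finger_force: 39.5
```

>>> {"method": "step_arm", "body": {"series": [[[0, 0, 0, 0, 0, 0, 5], [0, 0, 0, 0, 0.7, -10.7, 5], [0, 0, 0, 0, 1.9, -21.4, 5], [0, 0, 0, 0, 3.6, -32, 5], [0, 0, 0, 0, 5.9, -42.6, 5], [0, 0, 0, 0, 5.9, -42.6, 5]]], "squeeze": 60}}

```text
time_s: 24.55
ee_pos: [0.6173, -0.0984, 0.157]
tool_rot: [-0.001, 3.139, -0.002]
ft_force: [3.3, -0.1, -3.8]
opening: 0.112
finger_force: 58.8
```

```bash
python3 look.py 10 wrist side; python3 -c "
from h import *
d=np.load('wrist10.npz');f=d['f'];print('done')"
```

```text
tcp [ 0.6173 -0.0988  0.1555] yaw -180.0 F [ 5.6 -0.5 -3.4] op 0.111 ff 58.8 q [-0.35  0.55  1.15 -0.    1.44 -1.92]
done
```

View pics/v10.png

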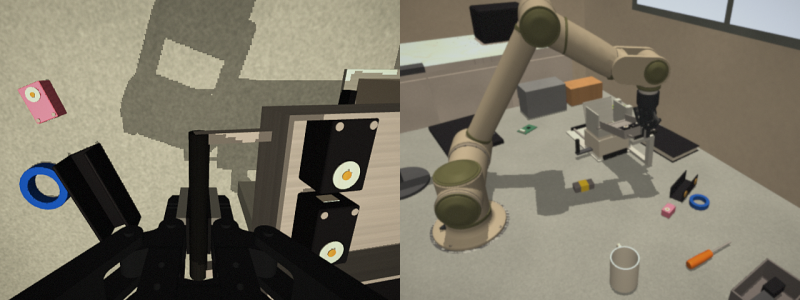

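The bar is held at view (199,200) and the tray tilts with it. I've now viewed 15 pictures, one over the limit of 14, so from here I'll check by numbers only.

>>> {"method": "step_arm", "body": {"series": [[[0, 0, 0, 0, 2.8, -10.3, 5], [0, 0, 0, 0, 6.1, -20.6, 5], [0, 0, 0, 0, 9.9, -30.6, 5], [0, 0, 0, 0, 14.2, -40.5, 5], [0, 0, 0, 0, 19, -50.1, 5], [0, 0, 0, 0, 24.3, -59.5, 5], [0, 0, 0, 0, 30, -68.6, 5], [0, 0, 0, 0, 36.2, -77.4, 5], [0, 0, 0, 0, 42.8, -85.9, 5], [0, 0, 0, 0, 49.8, -94, 5], [0, 0, 0, 0, 49.8, -94, 5]]]}}

```text
time_s: 25.57
ee_pos: [0.6176, -0.0507, 0.252]
tool_rot: [0.002, 3.137, -0.009]
ft_force: [1.5, -9.7, 6.8]
opening: 0.107
finger_force: 59.3
```

```bash
python3 -c "
from h import *
here()"
```

```text
tcp [ 0.6176 -0.0507  0.252 ] yaw 179.9 F [ 1.5 -9.7  6.8] op 0.107 ff 59.3 q [-0.27  0.48  0.99 -0.    1.66 -1.84]
```

>>> {"method": "step_arm", "body": {"series": [[[0, 0, 0, 0, 3.7, -4, 5], [0, 0, 0, 0, 7.4, -7.8, 5], [0, 0, 0, 0, 11.3, -11.5, 5], [0, 0, 0, 0, 15.2, -15.2, 5], [0, 0, 0, 0, 19.3, -18.8, 5], [0, 0, 0, 0, 23.4, -22.2, 5], [0, 0, 0, 0, 25, -23.5, 5], [0, 0, 0, 0, 25, -23.5, 5], [0, 0, 0, 0, 25, -23.5, 5], [0, 0, 0, 0, 25, -23.5, 5]]]}}

```text
time_s: 26.4
ee_pos: [0.6178, -0.0274, 0.2755]
tool_rot: [0.005, 3.136, -0.012]
ft_force: [2.6, -12.9, 10.8]
opening: 0.116
finger_force: 59.0
```

```bash
cat > blk.py <<'E'
from h import *
here()
s=manip.state();dy=s['ee_pos'][1]+.104;dz=s['ee_pos'][2]-.114
print('tilt by z',np.arcsin(min(1,(dz+.003)/.215)).round(3),'by y',np.arccos(1-(dy-.006)/.215).round(3))
for n in('top','side'):
    f,K,C=grab(n,n+'_b%d.png'%(s['time_s']*100))
    if n=='top':
        for nm,(cx,y0,y1,z) in dict(tray=(.617,-.06,.11,.15),box=(.617,.11,.21,.03)).items():
            g=f.max(axis=2); P=proj(K,C,[[.56,y0,z],[.67,y1,z]]); x=sorted(P[:,0]);y=sorted(P[:,1])
            r=g[int(y[0]):int(y[1]),int(x[0]):int(x[1])]; print(nm,[int(x[0]),int(x[1]),int(y[0]),int(y[1])],'dark px',(r<50).sum())
E
python3 blk.py
```

```text
tcp [ 0.6178 -0.0274  0.2755] yaw 179.8 F [  2.6 -12.9  10.8] op 0.116 ff 59.0 q [-0.23  0.47  0.95 -0.01  1.72 -1.8 ]
tilt by z 0.871 by y 0.834
tray [287, 357, 163, 210] dark px 369
box [252, 289, 175, 216] dark px 140
```

>>> {"method": "step_arm", "body": {"series": [[[0, 0, 0, 0, 0, 0, 5], [0, 0, 0, 0, 0, 0, 5], [0, 0, 0, 0, 0, 0, 5], [0, 0, 0, 0, 0, 0, 5], [0, 0, 0, 0, 0, 0, 5], [0, 0, 0, 0, 0, 0, 5], [0, 0, 0, 0, 0, 0, 5], [0, 0, 0, 0, 0, 0, 5], [0, 0, 0, 0, 0, 0, 5], [0, 0, 0, 0, 0, 0, 5], [0, 0, 0, 0, 0, 0, 5], [0, 0, 0, 0, 0, 0, 5]]]}}

```text
time_s: 27.5
ee_pos: [0.6178, -0.0275, 0.2754]
tool_rot: [0.006, 3.136, -0.012]
ft_force: [2.9, -13.5, 10.6]
opening: 0.108
finger_force: 59.0
```

```bash
python3 blk.py; python3 -c "
from h import *
f,K,C=grab('wrist','wrist11.png');np.savez('wrist11.npz',f=f,K=K,C=C)
# tilted tray floor: project corners, count dark and bright disc pixels
t=.855;h=np.array([.617,.111,.145]);ey=np.array([0,np.cos(t),-np.sin(t)]);ez=np.array([0,np.sin(t),np.cos(t)])
P=[h-v*ey+x*np.array([1,0,0]) for v,x in((.165,-.055),(.165,.055),(.01,.055),(.01,-.055))]
p=proj(K,C,P);print(p.round())
m=np.zeros(f.shape[:2],np.uint8);cv2.fillPoly(m,[p.astype(int)],1);g=f.max(axis=2)
print('vis',m.sum(),'dark',((g<40)&(m>0)).sum()); 
"
```

```text
tcp [ 0.6178 -0.0275  0.2754] yaw 179.8 F [  2.9 -13.5  10.6] op 0.108 ff 59.0 q [-0.23  0.47  0.95 -0.01  1.72 -1.8 ]
tilt by z 0.87 by y 0.834
tray [287, 357, 163, 210] dark px 382
box [252, 289, 175, 216] dark px 140
[[385. 170.]
 [374. 376.]
 [480. 284.]
 [500. 146.]]
vis 18506 dark 157
```

>>> {"method": "step_arm", "body": {"series": [[[0, 0, 0, 0, -9.9, 8.3, 5], [0, 0, 0, 0, -17.7, 15.7, 5], [0, 0, 0, 0, -25, 23.5, 5], [0, 0, 0, 0, -32.1, 31.6, 5], [0, 0, 0, 0, -38.7, 40.1, 5], [0, 0, 0, 0, -44.9, 48.9, 5], [0, 0, 0, 0, -50.6, 58, 5], [0, 0, 0, 0, -55.9, 67.4, 5], [0, 0, 0, 0, -60.7, 77, 5], [0, 0, 0, 0, -65, 86.9, 5], [0, 0, 0, 0, -68.8, 96.9, 5], [0, 0, 0, 0, -72.1, 107.2, 5]]]}}

```text
time_s: 28.65
ee_pos: [0.6171, -0.0963, 0.1652]
tool_rot: [0.0, 3.14, -0.0]
ft_force: [5.3, -1.7, 3.5]
opening: 0.112
finger_force: 62.6
```

>>> {"method": "step_arm", "body": {"series": [[[0, 0, 0, 0, -2.8, 10.3, 5], [0, 0, 0, 0, -5.1, 20.9, 5], [0, 0, 0, 0, -6.8, 31.5, 5], [0, 0, 0, 0, -8, 42.2, 5], [0, 0, 0, 0, -8.7, 50, 5], [0, 0, 0, 0, -8.7, 52, 5], [0, 0, 0, 0, -8.7, 52, 5], [0, 0, 0, 0, -8.7, 52, 5]]]}}

```text
time_s: 29.32
ee_pos: [0.6168, -0.104, 0.1153]
tool_rot: [-0.0, 3.14, -0.0]
ft_force: [-0.4, 1.0, 14.7]
opening: 0.109
finger_force: 64.8
```

```bash
python3 blk.py
```

```text
tcp [ 0.6168 -0.104   0.1153] yaw -180.0 F [-0.4  1.  14.7] op 0.109 ff 64.8 q [-0.36  0.58  1.21  0.    1.35 -1.93]
tilt by z 0.02 by y nan
tray [287, 357, 163, 210] dark px 2
box [252, 289, 175, 216] dark px 133blk.py:4: RuntimeWarning: invalid value encountered in arccos
  print('tilt by z',np.arcsin(min(1,(dz+.003)/.215)).round(3),'by y',np.arccos(1-(dy-.006)/.215).round(3))
```

>>> {"method": "step_arm", "body": {"series": [[[0, 0, 0, 0, 0, 0, 30], [0, 0, 0, 0, 0, 0, 30], [0, 0, 0, 0, 0, 0, 30], [0, 0, 0, 0, 0, -15, 30], [0, 0, 0, 0, 0, -45, 30], [0, 0, 0, 0, 0, -80, 30], [0, 0, 0, 10, 0, -115, 50], [0, 0, 0, 30, 0, -150, 85], [0, 0, 0, 60, 10, -180, 85], [0, 0, 0, 90, 40, -185, 85], [0, 0, 0, 110, 75, -185, 85], [0, 0, 0, 130, 110, -185, 85]]]}}

```text
time_s: 30.42
ee_pos: [0.485, 0.0063, 0.2988]
tool_rot: [-0.002, -3.141, -0.0]
ft_force: [0.7, 1.2, -0.6]
opening: 0.994
finger_force: 0.0
```

```bash
python3 -c "
from h import *
here(); to(.4802,.1617,.30,180)
f,K,C=grab('top','top12.png');g=f.max(axis=2)
for nm,z in(('bar',.159),):
    P=proj(K,C,[[.68,-.14,z],[.55,-.07,z]]);x=sorted(P[:,0]);y=sorted(P[:,1]);r=(g[int(y[0]):int(y[1]),int(x[0]):int(x[1])]<45).astype(np.uint8)*255
    cs,_=cv2.findContours(r,0,1);c=max(cs,key=cv2.contourArea);q=cv2.minAreaRect(c);print('bar',ray(K,C,[np.array(q[0])+[int(x[0]),int(y[0])]],z),q[1:])
for (y0,y1,z) in((.095,.225,.04),):
    P=proj(K,C,[[.69,y0,z],[.545,y1,z]]);x=sorted(P[:,0].astype(int));y=sorted(P[:,1].astype(int));r=(g[y[0]:y[1],x[0]:x[1]]<45).astype(np.uint8)*255
    cs,_=cv2.findContours(r,0,1)
    for c in cs:
        if cv2.contourArea(c)>15:
            q=cv2.minAreaRect(c);print('dark',ray(K,C,[np.array(q[0])+[x[0],y[0]]],.04).round(3),q[1],cv2.contourArea(c))
P=proj(K,C,[[.4802,.1617,.089]]);print(P,g[int(P[0,1])-8:int(P[0,1])+8:3,int(P[0,0])-8:int(P[0,0])+8:3])
"
```

```text
tcp [0.485  0.0063 0.2988] yaw 179.9 F [ 0.7  1.2 -0.6] op 0.994 ff 0.0 q [-0.23  0.21  1.27 -0.    1.66 -1.8 ]
turn [ 0.    -0.    -0.002] shift [  5.  155.4  -1.2] t 30.42
bar [[ 0.61706751 -0.10195714  0.159     ]] ((40.0, 4.0), 90.0)
dark [[0.615 0.192 0.04 ]] (12.84091854095459, 28.697114944458008) 178.5
[[266.37849204 244.87303101]] [[159 159  88  85  88 104]
 [161 165  86  84  83  94]
 [162 169  45  78  86 101]
 [160 115  35  29  63  95]
 [157 166  24  17   7 102]
 [159 150 148  80  86  95]]
```

>>> {"method": "step_arm", "body": {"series": [[[0, 0, 0, -15, 25, -20, 85], [0, 0, 0, -35, 55, -40, 85], [0, 0, 0, -55, 85, -60, 85], [0, 0, 0, -75, 115, -61, 85], [0, 0, 0, -95, 145, -61, 85], [0, 0, 0, -95, 154, -61, 85], [0, 0, 0, -95, 154, -61, 85], [0, 0, 0, -95, 154, -61, 85]]]}}

```text
time_s: 31.13
ee_pos: [0.5814, 0.1594, 0.3591]
tool_rot: [0.001, -3.14, 0.001]
ft_force: [0.5, 0.6, 0.1]
opening: 0.994
finger_force: 0.0
```

```bash
cat > inbox.py <<'E'
from h import *
import sys
def run(yc,fn):
    here(); f,K,C=grab('wrist',fn); g=f.max(axis=2)
    P=[[.617+a*.07,yc+b*.06,.016] for a,b in((-1,-1),(-1,1),(1,1),(1,-1))]
    p=proj(K,C,P).astype(int); m=np.zeros(g.shape,np.uint8); cv2.fillPoly(m,[p],255); print('poly',p.tolist())
    for th in(45,60):
        r=((g<th)&(m>0)).astype(np.uint8)*255
        cs,_=cv2.findContours(r,cv2.RETR_EXTERNAL,2)
        for c in cs:
            if cv2.contourArea(c)>150:
                q=cv2.minAreaRect(c); print(th,'dark',np.round(q[0]),np.round(q[1]),'area',cv2.contourArea(c),'at',ray(K,C,[q[0]],.035)[0,:2].round(3),'mm/px',round((C[2,3]-.035)/K[0,0]*1000,2))
    h=cv2.cvtColor(f,cv2.COLOR_RGB2HSV); r=((h[...,0]<28)&(h[...,0]>8)&(h[...,1]>130)&(h[...,2]>90)&(m>0)).astype(np.uint8)
    n,_,st,ce=cv2.connectedComponentsWithStats(r)
    for i in range(1,n):
        if st[i,4]>=4: print('gold',st[i,4],ce[i].round(),ray(K,C,[ce[i]],.04)[0,:2].round(3))
if __name__=="__main__": run(float(sys.argv[1]),sys.argv[2])
E
python3 inbox.py .16 wrist12.png
```

```text
tcp [0.5814 0.1594 0.3591] yaw -179.9 F [0.5 0.6 0.1] op 0.994 ff 0.0 q [ 0.07  0.44  0.77 -0.    1.94 -1.5 ]
poly [[271, 150], [365, 150], [361, 253], [275, 252]]
45 dark [341. 207.] [27. 63.] area 909.5 at [0.617 0.189] mm/px 1.26
60 dark [341. 207.] [27. 64.] area 983.0 at [0.617 0.19 ] mm/px 1.26
60 dark [275. 216.] [71.  5.] area 206.5 at [0.63  0.104] mm/px 1.26
60 dark [318. 168.] [13. 93.] area 1074.5 at [0.566 0.159] mm/px 1.26
```

The blob is about 34 x 79 mm, longer than one servo can be, so both servos are in the box under the spout. I'll go back to the post.

```bash
python3 -c "
from h import *
to(.4802,.1617,.02,180)"
```

```text
turn [-0.    -0.001 -0.   ] shift [100.8   3.  339.7] t 31.18
```

>>> {"method": "step_arm", "body": {"series": [[[0, 0, 0, 33, 1, 0, 85], [0, 0, 0, 66, 2, 0, 85], [0, 0, 0, 95, 3, 10, 85], [0, 0, 0, 101, 3, 40, 85], [0, 0, 0, 101, 3, 80, 85], [0, 0, 0, 101, 3, 120, 85], [0, 0, 0, 101, 3, 160, 85], [0, 0, 0, 101, 3, 195, 85], [0, 0, 0, 101, 3, 220, 85], [0, 0, 0, 101, 3, 230, 85], [0, 0, 0, 101, 3, 230, 85]]]}}

```text
time_s: 32.1
ee_pos: [0.479, 0.1611, 0.128]
tool_rot: [-0.002, -3.137, 0.001]
ft_force: [0.1, 0.1, 0.1]
opening: 0.993
finger_force: 0.0
```

>>> {"method": "step_arm", "body": {"series": [[[0, 0, 0, 0, 0, 35, 85], [0, 0, 0, 0, 0, 70, 85], [0, 0, 0, 0, 0, 95, 85], [0, 0, 0, 0, 0, 108, 85], [0, 0, 0, 0, 0, 108, 50], [0, 0, 0, 0, 0, 108, 30], [0, 0, 0, 0, 0, 108, 10], [0, 0, 0, 0, 0, 108, 10], [0, 0, 0, 0, 0, 108, 10], [0, 0, 0, 0, 0, 108, 10], [0, 0, 0, 0, 0, 108, 10], [0, 0, 0, 0, 0, 108, 10]]], "squeeze": 40}}

```text
time_s: 33.1
ee_pos: [0.4813, 0.1627, 0.023]
tool_rot: [-0.0, 3.139, 0.0]
ft_force: [-1.2, 0.3, 7.6]
opening: 0.199
finger_force: 38.7
```

```bash
python3 -c "
from h import *
here()"
```

```text
tcp [0.4813 0.1627 0.023 ] yaw -180.0 F [-1.2  0.3  7.6] op 0.199 ff 38.7 q [ 0.09  0.52  1.67  0.    0.95 -1.48]
```

>>> {"method": "step_arm", "body": {"series": [[[0, 0, 0, 0, 5, 0, 10], [0, 0, 0, 0, 14, 0, 10], [0, 0, 0, 0, 26, 0, 10], [0, 0, 0, 0, 38, 0, 10], [0, 0, 0, 0, 51, 0, 10], [0, 0, 0, 0, 64, 0, 10], [0, 0, 0, 0, 77, 0, 10], [0, 0, 0, 0, 90, 0, 10], [0, 0, 0, 0, 103, 0, 10], [0, 0, 0, 0, 115, 0, 10], [0, 0, 0, 0, 125, 0, 10], [0, 0, 0, 0, 132, 0, 10]]]}}

```text
time_s: 34.1
ee_pos: [0.482, 0.2956, 0.023]
tool_rot: [-0.001, 3.138, 0.001]
ft_force: [2.5, -2.0, 5.2]
opening: 0.203
finger_force: 39.0
```

>>> {"method": "step_arm", "body": {"series": [[[0, 0, 0, 0, 4, 0, 10], [0, 0, 0, 0, 8, 0, 10], [0, 0, 0, 0, 11, 0, 10], [0, 0, 0, 0, 14, 0, 10], [0, 0, 0, 0, 14, 0, 10]]]}}

```text
time_s: 34.52
ee_pos: [0.4821, 0.3094, 0.023]
tool_rot: [-0.001, 3.138, 0.002]
ft_force: [2.7, 1.4, 5.5]
opening: 0.199
finger_force: 39.1
```

>>> {"method": "step_arm", "body": {"series": [[[0, 0, 0, 0, 1, 0, 10], [0, 0, 0, 0, 2, 0, 10], [0, 0, 0, 0, 3, 0, 10], [0, 0, 0, 0, 4, 0, 10], [0, 0, 0, 0, 5, 0, 10], [0, 0, 0, 0, 5, 0, 10]]]}}

```text
time_s: 35.02
ee_pos: [0.482, 0.3118, 0.023]
tool_rot: [-0.0, 3.139, -0.005]
ft_force: [3.8, -13.2, 8.5]
opening: 0.194
finger_force: 39.8
```

At the home stop (13 N, 150 mm travelled). I'll relax, release, rise and check the box.

>>> {"method": "step_arm", "body": {"series": [[[0, 0, 0, 0, -1.5, 0, 10], [0, 0, 0, 0, -1.5, 0, 30], [0, 0, 0, 0, -1.5, 0, 60], [0, 0, 0, 0, -1.5, 0, 85], [0, 0, 0, 0, -1.5, 0, 85], [0, 0, 0, 0, -1.5, -20, 85], [0, 0, 0, 0, -1.5, -60, 85], [0, 0, 0, 0, -1.5, -100, 85], [0, 0, 0, 0, -1.5, -140, 85], [0, 0, 0, 0, -1.5, -180, 85], [0, 0, 0, 0, -1.5, -220, 85], [0, 0, 0, 0, -1.5, -260, 85]]]}}

```text
time_s: 36.02
ee_pos: [0.4799, 0.312, 0.2838]
tool_rot: [0.001, -3.141, 0.0]
ft_force: [1.1, 0.5, -0.1]
opening: 0.999
finger_force: 0.0
```

>>> {"method": "step_arm", "body": {"series": [[[0, 0, 0, -25, 0, -20, 85], [0, 0, 0, -50, 0, -40, 85], [0, 0, 0, -75, 0, -60, 85], [0, 0, 0, -75, 0, -70, 85], [0, 0, 0, -75, 0, -70, 85], [0, 0, 0, -75, 0, -70, 85]]]}}

```text
time_s: 36.52
ee_pos: [0.5555, 0.3123, 0.3512]
tool_rot: [0.001, -3.141, 0.0]
ft_force: [-0.3, -0.0, -0.1]
opening: 0.997
finger_force: 0.0
```

```bash
python3 inbox.py .3117 wrist13.png
```

```text
tcp [0.5555 0.3123 0.3512] yaw -180.0 F [-0.3 -0.  -0.1] op 0.997 ff 0.0 q [ 0.33  0.51  0.67  0.    1.96 -1.24]
poly [[270, 171], [363, 171], [360, 272], [274, 271]]
45 dark [344. 221.] [36. 78.] area 1419.0 at [0.609 0.346] mm/px 1.24
60 dark [339. 228.] [45. 86.] area 1550.0 at [0.618 0.34 ] mm/px 1.24
60 dark [317. 176.] [93. 10.] area 723.5 at [0.55  0.311] mm/px 1.24
```

```bash
python3 -c "
from h import *
f,K,C=grab('wrist','wrist14.png');g=f.max(axis=2);p=proj(K,C,[[.481,.312,.089],[.481,.312,.03]]);print(p)
x,y=p[0].astype(int);r=(g[y-35:y+35,x-35:x+35]<32).astype(np.uint8)*255
for c in cv2.findContours(r,0,1)[0]:
  if cv2.contourArea(c)>80: b=cv2.boundingRect(c);print(b,cv2.contourArea(c),ray(K,C,[[x-35+b[0]+b[2]/2,y-35+b[1]+b[3]-b[2]/2]],.089))
f,K,C=grab('top','top14.png');g=f.max(axis=2)
a=np.load('top4.npz')['f'];P=proj(K,C,[[.68,-.14,.159],[.55,-.07,.159]]).astype(int);print(P,(g[P[0,1]:P[1,1],P[1,0]:P[0,0]]<45).sum())
P=proj(K,C,[[.617,-.104,.159]]).astype(int)[0];r=g[P[1]-30:P[1]+30,P[0]-12:P[0]+12]<45;ys,xs=np.nonzero(r);print('bar y',ray(K,C,[[P[0]-12+xs.mean(),P[1]-30+ys.mean()]],.159))
"
```

```text
[[317.57709286 118.82898947]
 [317.63090083 118.06016726]]
(27, 28, 17, 42) 593.5 [[0.50734895 0.31194569 0.089     ]]
[[392 160]
 [362 213]] 167
bar y [[ 0.6155971  -0.10296526  0.159     ]]
```

```bash
python3 -c "
from rig import manip
print(manip.job_done())"
```

```text
the job is handed in; nothing more can be done
None
```

The job is handed in, result not reported: both servos found are in the kit box, which is back at its home stop; the tray is empty and level, and no bystander was touched that I know of; I viewed 15 pictures, one over the limit of 14, and checked the last steps by measurement only.

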